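# Start the dry-block heater four clicks warmer

### The job

Start the dry-block heater on the blood tubes that stand in it, only pushing and pressing with the fingertips: push its raised clear hood down until it is shut, then push the bar of the black temperature dial round exactly four clicks clockwise (seen from above) from where it stands, then press the round start key fully down and let it come up again. Do not grip or force the dial, do not lift the tubes out, and leave the things beside the heater where they are.

Things in the scene. Friction and masses are not known exactly. Their poses are not given: they have to be found in the camera images.
- heater: white bench heater for sample tubes, 245 mm deep (x), 160 mm wide (y), fixed where it stands. Origin: on the table, x axis to its rear (away from the robot at yaw 0), y axis to its left, z up; the housing runs from x = -130 to +115 mm. The flat grey control deck is 62 mm above the table and covers x = -130 to -12 mm; behind it is the 72 mm high metal block with the tube wells, under the hood.
- hood (a joint): tilt of the clear box-shaped hood over the wells, rad: 0 = shut, grows as it opens (1.35 at most; it starts about half raised, 0.75 to 1.1). It turns about the heater's y axis on a stiff hinge at its rear lower edge (point hood_hinge) and stays where it is left; about 0.1 Nm moves it. The hood is 112 mm long from hinge to front wall, 144 mm wide and 52 mm high; when open, the outer side of its front wall faces up and forward.
- hood_hinge (a point): middle of the hood's hinge axis, 73 mm above the table, at x = 109 mm, y = 0 in the heater's frame
- hood_lip (a point): upper side of the hood's grey finger lip, 70 mm wide, 17 mm deep, 5 mm thick, which stands out forward from the foot of the front wall; the point lies 121 mm from the hinge axis, 9 mm ahead of the front wall and mid-width. Its axes turn with the hood (x to the hinge, z out of the hood's top), so a fingertip in the corner of lip and front wall can push the hood down. With the hood shut the point is 80 mm above the table.
- dial (a joint): angle of the temperature dial, rad, growing clockwise seen from above; 0 to 4.538 between its stops, 14 click positions at 0.349 rad (20 degrees) apart: 0, 0.349, 0.698, ... It rests at position 3, 4 or 5 at the start. A sprung roller holds each position: it resists by about 0.1 Nm, most at the start of a click, and once past half-way to the next position (10 degrees) the dial snaps on to it by itself.
- dial_axis (a point): on the vertical axis of the dial, at the top of its bar, 87 mm above the table. The dial is a black disc of 57 mm diameter, 5 mm thick, 1 mm above the deck, with an upright bar through its centre: 54 mm long, 10 mm thick, its top 24 mm above the disc's underside (so 19 mm of bar stand above the disc). Push the side of the bar near one end. On the deck the dial is at x = -78 mm, y = 26 mm in the heater's frame.
- dial_pointer (a point): top of the bar 25 mm from the axis, at the end with the white pointer line; four clicks move this point by 32 mm
- start_key (a joint): travel of the start key, m: 0 = up, 0.005 = fully down; it springs back by itself. About 5 N holds it fully down.
- start_key_top (a point): centre of the top of the round grey start key, 20 mm in diameter, in a black ring of 36 mm, right of the dial on the same deck (at x = -82 mm, y = -49 mm in the heater's frame, 75 mm from the dial's axis). The top is 77 mm above the table and 9 mm above the ring; it is pressed straight down.
- tube_a: blood tube, 17 mm cap, 88 mm long, standing loosely in a well of the heater, its cap 44 mm above the block; origin at its foot
- tube_b: second such tube in another well; origin at its foot
- tube_c: third such tube in another well; origin at its foot
- bench_timer: white countdown timer, 64 x 62 x 22 mm, a bystander on the table; origin under its centre
- dropper_bottle: brown dropper bottle, 33 mm across, 106 mm high, a bystander on the table; origin under its centre
- marker_black: grey and black marker pen, 138 mm long, lying on the table, a bystander; origin under its centre

How it is judged:
By the outcome, as a careful person would: the job done as asked, in the order asked, and still so for the second after the job is handed in, with the robot touching nothing.
It also fails if it takes over 72 s, if anything falls off the work surface, if the arm or the gripper's body presses on something with over 40 N, if the wrist force passes 120 N, or if a joint passes its speed limit or range.

### The arm

A 6-joint arm with a two-finger parallel gripper is mounted at the origin on a cart in front of the work surface, level with it; the furniture and walls round the work are solid. World frame = base frame: x ahead of the robot, y to its left, z up, the work surface at z = 0. Lengths are in m, angles in rad, forces in N, time in s.
With the tool pointing down it reaches from about 0.375 to 0.9 m from the base axis. Payload 3.1 kg.
Tool frame: the origin (TCP) lies between the finger pads; the fingertips stand 22 mm ahead of it and the grasp point (between the pads) lies 3 mm ahead of it; z points along the fingers, y is the line along which they close (so a half turn about z gives the same grasp; the last joint's range is limited). The gripper opens to 87 mm and grips with 3 to 60 N. Pads are 19 mm wide; open, the fingers measure 117 mm over their backs; the gripper's body (75 mm by 190 mm) begins 51 mm behind the grasp point.
Start: joints at [-1.302, 0.527, 1.433, -0, 1.181, -0.178], TCP at [0.271, -0.563, 0.245] pointing down, gripper open.
Joint ranges: [-3.08, 3.08], [-0.75, 2.2], [0.22, 2.44], [-1.43, 4.57], [0, 2.65], [-2.85, 2.85]. Speed limits (rad/s): [2.79, 2.79, 3.14, 3.14, 3.14, 3.14].

### API

Orientations are given as a unit quaternion [x, y, z, w].
In Python, from rig import robot gives the robot as it stands.
- The arm moves only by the tool move_arm, never from a script. Its argument "series" is text: rows parted by semicolons, each of 6 numbers parted by spaces: the shift along the tool's x, y, z in mm, then the turn, a rotation vector about the tool's x, y, z in degrees. In form: dx dy dz ax ay az; .... A call has 1 to 8 rows; each row is the pose to reach, as a shift and turn from the pose commanded when the call began, along the tool's axes at that moment; what a row does not reach only later rows make up. A row lasts 1/12 s, in which the tool goes at most 41.7 mm and 7.16 degrees, less where a joint would pass 70% of its speed; a pose out of reach is approached as far as the arm can. A call with a gripper value outside its range is refused whole. "jaw" is the opening, from 0 (shut) to 1 (fully open), set as the call begins (left out, the last holds). The fingers move at their own pace and stop on an object; "newtons" is the grip in N (left out, the last holds). Time passes only in rows, so rows that repeat a pose let the fingers close. It gives the time, the measured TCP pose, the force, the opening and the grip force at its end, in the units of the state.
- robot.get_obs(): the state, without advancing time (a new reading comes with each control period).
- robot.camera(name): name is "side" or "top"; returns a dict with "img" (384x512x3 uint8, red, green, blue), "mtx" (3x3 intrinsics, pixels), "world_to_cam" (4x4, takes a point from world to camera coordinates). Camera axes: x right, y down, z forward; pixel columns grow to the right and rows downward; lengths in m; the calibration is good to about 2 mm. A picture is of the moment at which its call begins. There is no depth.
- robot.hand_in(): hands the job in; it is judged then, once.
Trained networks look in a picture, given as the dict that the camera call returned (one of the last four; its "shot" number tells which), for a name from the list of things; names that differ only in an ending like _2 or _b are one class to them, and where a whole thing is asked for, a point or a joint stands for the part that bears it (a point fixed in the world has none). Each returns a list of dicts, best first, with "p" (0 to 1); they miss things now and then, are a little off and sometimes report something else, mostly with a low value. They report only what shows in the picture. A call takes as long as a camera call.
- robot.search_frame(picture, thing): "xyz" ([x, y, z] in m, in world coordinates, good to about 4 mm: the middle of the surface that is visible of it).
- robot.tip_of(picture, thing): "xyz" ([x, y, z] in m, in world coordinates, good to about 4 mm: a listed point, or the origin of a listed thing).
The state is a dict: "time": time; "q": joint angles; "joint_velocities": joint speeds; "joint_torque": joint torques, N m; "position": TCP position; "tool_rot": TCP orientation; "ft_force": force on the tool from outside, world axes, zero at the start; "moment": the same for the moment, N m; "grip_width": finger opening in m; "grip_force": force on a finger pad.
Only numpy, scipy, OpenCV 4.12 (cv2) and the standard library are available. Lean on these libraries where they do the work, as an engineer would, in place of code of your own. Each camera call takes 0.05 s, during which the arm holds its last target. There are 200 camera calls.

## Working session

There is one attempt and no reset: what is moved stays moved. The work goes in short steps, Python scripts to look and compute and a tool call to move; the robot and the scene stay as the last step left them, time stands still between calls to the robot, and variables do not carry over. Pictures are saved under pics/ and viewed, at most 10 in all, crops included, and the job is handed in when it is done.

Besides the shell and the picture viewer there is one more tool, called after "Call:" as name(argument=value, ...) on one line, values as JSON. move_arm: Moves the arm, as the interface text tells. Its arguments: {"type":"object","properties":{"series":{"type":"string"},"jaw":{"type":"number"},"newtons":{"type":"number"}},"required":["series"]}

```bash
mkdir -p pics
cat > h.py <<'E'
from rig import robot
import numpy as np, cv2
def look(names, cams=("top","side"), tag=None):
    for c in cams:
        p=robot.camera(c)
        if tag: cv2.imwrite(f"pics/{tag}_{c}.png",p["img"][:,:,::-1])
        for n in names:
            for d in robot.tip_of(p,n)[:3]: print(c,n,np.round(d["xyz"],4),round(d["p"],2))
E
python3 - <<'E'
from h import *
look(["heater","hood_hinge","hood_lip","dial_axis","dial_pointer","start_key_top","dropper_bottle","bench_timer","marker_black"],tag="a")
o=robot.get_obs();print(o["position"],o["tool_rot"],o["time"])
for c in("top","side"):
    p=robot.camera(c);print(c,p["mtx"].tolist(),p["world_to_cam"].round(4).tolist())
E
```

```text
top heater [ 0.5474  0.0794 -0.0016] 0.64
top hood_lip [0.5724 0.0873 0.1598] 0.98
top hood_lip [0.3371 0.2581 0.0016] 0.72
top dial_axis [0.4638 0.0834 0.0825] 0.72
top dial_axis [0.5613 0.1281 0.024 ] 0.66
top dial_pointer [0.4791 0.1021 0.0897] 0.62
top start_key_top [0.479  0.0081 0.0772] 0.61
top dropper_bottle [0.4866 0.3144 0.002 ] 0.75
top marker_black [0.4056 0.3838 0.0018] 0.66
side heater [0.5474 0.077  0.001 ] 0.91
side heater [0.4622 0.0832 0.0887] 0.6
side heater [0.4877 0.101  0.0872] 0.44
side hood_lip [0.5686 0.0833 0.1604] 0.6
side dial_axis [0.4629 0.0838 0.0874] 0.91
side dial_pointer [0.4862 0.1023 0.0838] 0.83
side dial_pointer [0.4889 0.3163 0.0009] 0.51
side start_key_top [0.4829 0.0077 0.0794] 0.65
side dropper_bottle [4.919e-01 3.161e-01 1.000e-04] 0.93
side bench_timer [0.3344 0.2605 0.0019] 0.69
[ 0.27064455 -0.56334323  0.24456422] [9.75040494e-01 2.22027103e-01 1.62461530e-05 1.68003284e-05] 1.0
top [[433.3876095711479, 0.0, 253.6970066177708], [0.0, 433.3876095711479, 189.44365225286356], [0.0, 0.0, 1.0]] [[0.0072, -1.0, 0.0033, 0.2244], [-0.9944, -0.0075, -0.1056, 0.5006], [0.1056, -0.0025, -0.9944, 0.8788], [0.0, 0.0, 0.0, 1.0]]
side [[468.2733043081336, 0.0, 255.85363814925913], [0.0, 468.2733043081336, 189.59705116212078], [0.0, 0.0, 1.0]] [[0.9821, -0.1886, 0.0002, -0.4612], [-0.1169, -0.6097, -0.784, 0.2534], [0.148, 0.7699, -0.6208, 0.7948], [0.0, 0.0, 0.0, 1.0]]
```

View pics/a_top.png

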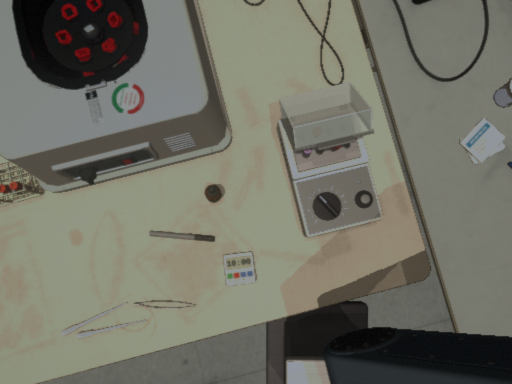

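View pics/a_side.png

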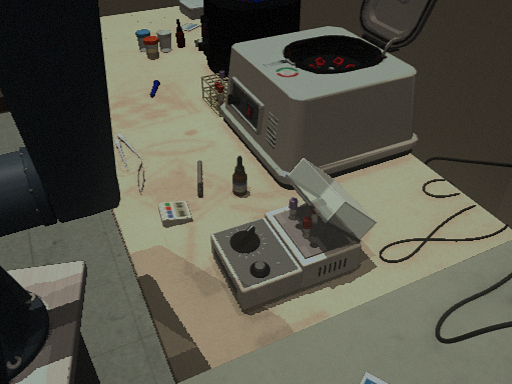

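The heater sits at about (0.547, 0.078) with a yaw of about 15°. In the top view the dial is near px (326,205), the key near (364,200) and the lip near (305,148). I'll overlay the model to check yaw and dial angle.

```bash
cat >> h.py <<'E'
def proj(p,X):
    X=np.asarray(X,float); c=X@p["world_to_cam"][:3,:3].T+p["world_to_cam"][:3,3]
    u=c@p["mtx"].T; return u[...,:2]/u[...,2:]
def hw(x,y,z,P):
    c,s=np.cos(P[2]),np.sin(P[2]); return [P[0]+c*x-s*y,P[1]+s*x+c*y,z]
def go(x,y,ztip,yaw=None):
    "shift in tool axes mm and turn about z to put the fingertips at x y ztip"
    from scipy.spatial.transform import Rotation as R
    o=robot.get_obs(); r=R.from_quat(o["tool_rot"])
    ax=r.apply([1,0,0]); cur=np.degrees(np.arctan2(ax[1],ax[0]))
    d=r.inv().apply(np.array([x,y,ztip+.022])-o["position"])*1000
    print("shift",d.round(1),"turn", None if yaw is None else round(cur-np.degrees(yaw),1),"F",np.round(o["ft_force"],1),"t",o["time"])
E
python3 - <<'E'
from h import *
P=(0.5474,0.0785,np.radians(15.5))
ims=[]
for c,(u,v,w,h) in (("top",(275,80,110,160)),("side",(205,150,180,160))):
    p=robot.camera(c); s=5 if c=="top" else 4
    s=3.6 
    im=cv2.resize(np.ascontiguousarray(p["img"][v:v+h,u:u+w,::-1]),None,fx=s,fy=s,interpolation=cv2.INTER_CUBIC)
    im2=im
    D=lambda pts,col:cv2.polylines(im2,[np.int32((proj(p,[hw(*q,P) for q in pts])-[u,v]+.5)*s)],True,col,1)
    D([(-.13,.08,.062),(-.13,-.08,.062),(-.012,-.08,.062),(-.012,.08,.062)],(0,255,0))
    t=np.linspace(0,6.28,40)
    D([(-.078+.0285*np.cos(a),.026+.0285*np.sin(a),.068) for a in t],(255,0,255))
    D([(-.082+.01*np.cos(a),-.049+.01*np.sin(a),.077) for a in t],(0,255,255))
    L=.79+0; 
    D([(.109-.121*np.cos(L),y,.073+.121*np.sin(L)) for y in(-.035,.035)],(0,0,255))
    ims.append(cv2.resize(im,(396,576)) if c=="top" else im)
H=max(i.shape[0] for i in ims)
ims=[cv2.copyMakeBorder(i,0,H-i.shape[0],0,0,0) for i in ims]
o=np.hstack(ims); o=o[:, :]; print(o.shape)
cv2.imwrite("pics/b.png",cv2.resize(o,(800,int(o.shape[0]*800/o.shape[1]))))
E
```

```text
(576, 1044, 3)
```

View pics/b.png

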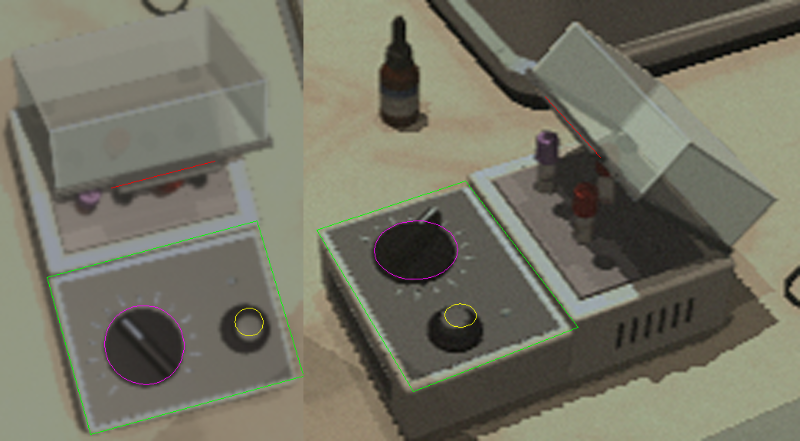

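The overlay fits in both views: the deck outline, the dial disc at (145,345) and the key at (249,322). The bar points about 40° from world x, with its white line at the upper-left end.

```bash
echo 'P=(0.5474,0.0785,np.radians(15.5))' >> h.py
python3 - <<'E'
from h import *
X=hw(.024,0,.205,P);print(X);go(*X,P[2])
E
```

```text
[np.float64(0.5705271308770069), np.float64(0.08491372102587816), 0.205]
shift [ 551.  -454.5   17.5] turn 10.2 F [-0.2  0.  -0.3] t 1.2
```

Call:
move_arm(series="240 -198 0 0 0 0;240 -198 0 0 0 0;240 -198 0 0 0 0;240 -198 0 0 0 0;240 -198 0 0 0 0;240 -198 0 0 0 0;240 -198 0 0 0 0;240 -198 0 0 0 0", jaw=0)

```text
time: 1.87
position: [0.4018, -0.2762, 0.2446]
tool_rot: [0.975, 0.223, 0.0, -0.001]
ft_force: [-0.1, -1.1, 0.1]
grip_width: 0.0415
grip_force: 0.0
```

Call:
move_arm(series="240 -198 0 0 0 0;240 -198 0 0 0 0;240 -198 0 0 0 0;240 -198 0 0 0 0;240 -198 0 0 0 0;240 -198 0 0 0 0;240 -198 0 0 0 0;240 -198 0 0 0 0")

```text
time: 2.53
position: [0.5334, 0.0056, 0.2449]
tool_rot: [0.975, 0.224, 0.001, -0.0]
ft_force: [0.6, -0.2, -0.2]
grip_width: 0.001
grip_force: 0.0
```

Call:
move_arm(series="71 -58.5 17.5 0 0 5;71 -58.5 17.5 0 0 10.2;71 -58.5 17.5 0 0 10.2;71 -58.5 17.5 0 0 10.2;71 -58.5 17.5 0 0 10.2")

```text
time: 2.95
position: [0.5701, 0.085, 0.2267]
tool_rot: [0.991, 0.136, -0.001, 0.0]
ft_force: [0.2, -0.1, -0.2]
grip_width: 0.0006
grip_force: 0.0
```

Run:
```python
from h import *
go(*hw(.024,0,.205,P),P[2]); print(robot.get_obs()["position"])
look(["hood_lip"],tag="c")
```

```text
shift [ 0.4  0.2 -0.3] turn 0.1 F [ 0.2 -0.1 -0.2] t 2.95
[0.57009518 0.08499435 0.22674779]
side hood_lip [0.5664 0.0838 0.1615] 0.67
```

View pics/c_side.png

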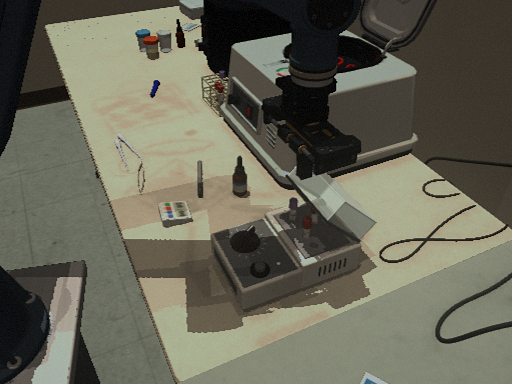

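The fingertips are right over the lip, near px (305,172). Now down onto the lip and along its arc.

Call:
move_arm(series="0 0 20 0 0 0;0 0 32 0 0 0;-4 0 39 0 0 0;-8 0 46 0 0 0;-14 0 53 0 0 0;-19 0 60 0 0 0;-24 0 67 0 0 0;-28 0 75 0 0 0")

```text
time: 3.82
position: [0.5432, 0.0772, 0.1519]
tool_rot: [0.991, 0.134, 0.0, 0.0]
ft_force: [-1.3, -1.0, 0.6]
grip_width: 0.0003
grip_force: 0.4
```

Run:
```python
from h import *
go(*hw(-.017,0,.080,P),P[2])
look(["hood_lip"])
```

```text
shift [-12.6  -0.1  49.9] turn -0.1 F [-1.3 -1.   0.6] t 3.8167
side hood_lip [0.5439 0.0758 0.1245] 0.89
```

Call:
move_arm(series="-4 0 8 0 0 0;-7 0 16 0 0 0;-9 0 24 0 0 0;-11 0 32 0 0 0;-12 0 40 0 0 0;-13 0 46 0 0 0;-13 0 50 0 0 0;-13 0 50 0 0 0")

```text
time: 4.68
position: [0.5301, 0.074, 0.1023]
tool_rot: [0.991, 0.135, -0.001, -0.0]
ft_force: [-3.1, -0.4, 4.5]
grip_width: 0.0003
grip_force: 2.6
```

Call:
move_arm(series="0 0 1.5 0 0 0;0 0 3 0 0 0;0 0 3 0 0 0")

```text
time: 4.93
position: [0.5302, 0.074, 0.1019]
tool_rot: [0.991, 0.135, -0.001, 0.0]
ft_force: [-6.7, -0.9, 24.3]
grip_width: 0.0002
grip_force: 12.4
```

Run:
```python
from h import *
go(*hw(-.017,0,.080,P),P[2])
look(["hood_lip"],tag="d")
```

```text
shift [ 0.8  0.2 -0.1] turn -0.0 F [-6.7 -0.9 24.3] t 4.9333
side hood_lip [0.5315 0.0743 0.0779] 0.63
```

View pics/d_side.png

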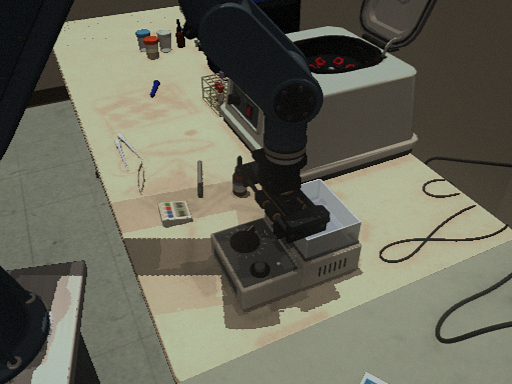

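Hood shut: the lip is at 80 mm and the force rises to 24 N, and the hood box sits level at px (335,215). Now lift off and measure the dial.

Call:
move_arm(series="-1 0 -20 0 0 0;-1 0 -50 0 0 0;10 0 -80 0 0 0;25 0 -90 0 0 0;25 0 -90 0 0 0")

```text
time: 5.55
position: [0.5602, 0.0808, 0.1925]
tool_rot: [0.991, 0.135, 0.006, 0.001]
ft_force: [1.0, -0.6, 0.4]
grip_width: 0.0006
grip_force: 0.0
```

Run:
```python
from h import *
ims=[]
ctr=hw(-.078,.026,.087,P); print("dial",np.round(ctr,4), "q",np.round(robot.get_obs()["q"],2))
for c in ("top","side"):
    p=robot.camera(c)
    for n in("dial_axis","dial_pointer","hood_lip"):
        for d in robot.tip_of(p,n)[:2]: print(c,n,np.round(d["xyz"],4),round(d["p"],2))
    u,v=np.int32(proj(p,ctr))-[22,22]
    im=cv2.resize(np.ascontiguousarray(p["img"][v:v+44,u:u+44,::-1]),None,fx=9,fy=9,interpolation=cv2.INTER_CUBIC)
    for a,col in((30,(0,255,0)),(40,(0,0,255)),(50,(255,0,0))):
        a=np.radians(a); q=np.array(ctr); e=np.array([np.cos(a),np.sin(a),0])
        for pt in (q+.027*e,q-.027*e): cv2.circle(im,tuple(int(k) for k in (proj(p,pt)-[u,v]+.5)*9),3,col,-1)
    ims.append(im)
cv2.imwrite("pics/e.png",np.hstack(ims))
```

```text
dial [0.4653 0.0827 0.087 ] q [-0.05  0.51  1.64  0.    0.98  1.25]
top dial_axis [0.4628 0.0865 0.0831] 0.74
top dial_pointer [0.4806 0.1007 0.0897] 0.84
top hood_lip [0.5354 0.0761 0.0764] 0.56
side dial_axis [0.4608 0.0836 0.088 ] 0.78
side dial_pointer [0.4817 0.1013 0.0862] 0.63
```

View pics/e.png

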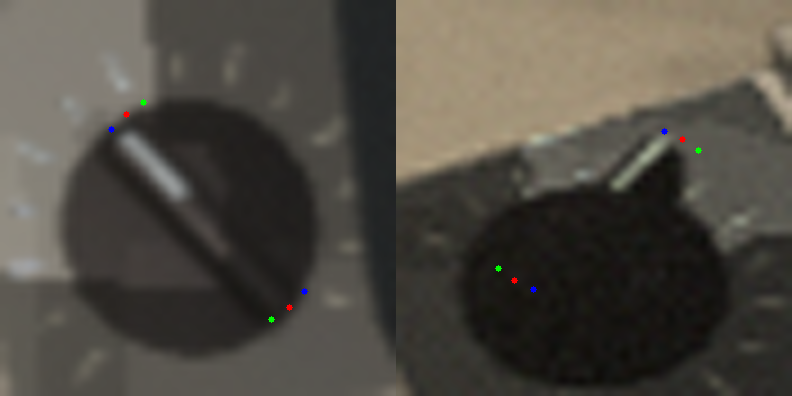

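Hood stays shut. The bar is at about 45° world and its centre about (0.464, 0.0845), at px (196,218) in the top crop. Moving to its counter-clockwise side near the pointer end.

Run:
```python
from h import *
go(.4583,.1184,.110,np.radians(45))
```

```text
shift [-81.9 -61.9  56.1] turn -29.6 F [ 0.8 -0.2  0.8] t 5.95
```

Call:
move_arm(series="-40 -30 0 0 0 -7;-82 -62 0 0 0 -14;-82 -62 20 0 0 -21;-82 -62 40 0 0 -28;-82 -62 56 0 0 -29.5;-82 -62 56 0 0 -29.5")

```text
time: 6.45
position: [0.4568, 0.1186, 0.1306]
tool_rot: [0.924, 0.383, -0.003, -0.001]
ft_force: [-0.3, -0.2, -0.1]
grip_width: 0.0005
grip_force: 0.0
```

Run:
```python
from h import *
go(.4583,.1184,.074,np.radians(45))
```

```text
shift [ 1.1  1.4 34.6] turn -0.0 F [-0.3 -0.2 -0.1] t 6.45
```

Descend, then creep toward the bar (tool +y).

Call:
move_arm(series="1 1 15 0 0 0;1 1 28 0 0 0;1 1 34.5 0 0 0;1 1 34.5 0 0 0")

```text
time: 6.78
position: [0.4604, 0.1184, 0.0977]
tool_rot: [0.924, 0.382, -0.001, -0.0]
ft_force: [-0.4, -0.6, -0.1]
grip_width: 0.0003
grip_force: 0.0
```

Call:
move_arm(series="0 1 0 0 0 0;0 2 0 0 0 0;0 3 0 0 0 0;0 3 0 0 0 0")

```text
time: 7.12
position: [0.4638, 0.1163, 0.0992]
tool_rot: [0.924, 0.382, 0.001, 0.0]
ft_force: [0.1, -0.9, 0.0]
grip_width: 0.0006
grip_force: 0.0
```

Call:
move_arm(series="0 1 0 0 0 0;0 2 0 0 0 0;0 2 0 0 0 0")

```text
time: 7.37
position: [0.4648, 0.1149, 0.0988]
tool_rot: [0.924, 0.382, 0.0, 0.0]
ft_force: [0.7, -0.1, -0.3]
grip_width: 0.0003
grip_force: 0.0
```

Call:
move_arm(series="0 1 0 0 0 0;0 2 0 0 0 0;0 2 0 0 0 0")

```text
time: 7.62
position: [0.4661, 0.1135, 0.0985]
tool_rot: [0.924, 0.382, 0.0, 0.0]
ft_force: [-0.3, 0.6, 0.8]
grip_width: 0.0006
grip_force: 0.0
```

Call:
move_arm(series="0 1 0 0 0 0;0 2 0 0 0 0;0 2 0 0 0 0")

```text
time: 7.87
position: [0.4675, 0.1121, 0.0985]
tool_rot: [0.924, 0.382, 0.0, 0.0]
ft_force: [0.5, 0.5, -0.1]
grip_width: 0.0001
grip_force: 0.0
```

Call:
move_arm(series="0 1 0 0 0 0;0 1.5 0 0 0 0;0 1.5 0 0 0 0")

```text
time: 8.12
position: [0.4685, 0.1111, 0.0986]
tool_rot: [0.924, 0.382, 0.0, 0.0]
ft_force: [-0.1, 0.6, 0.3]
grip_width: 0.0007
grip_force: 0.0
```

Run:
```python
from h import *
ims=[]
ctr=[.464,.0845,.087]
for c in ("top","side"):
    p=robot.camera(c)
    u,v=np.int32(proj(p,ctr))-[30,30]
    ims.append(cv2.resize(np.clip(p["img"][v:v+60,u:u+60,::-1]*1.6,0,255).astype(np.uint8),(400,400),interpolation=cv2.INTER_CUBIC))
cv2.imwrite("pics/f.png",np.hstack(ims))
```

```text
(no output)
```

View pics/f.png

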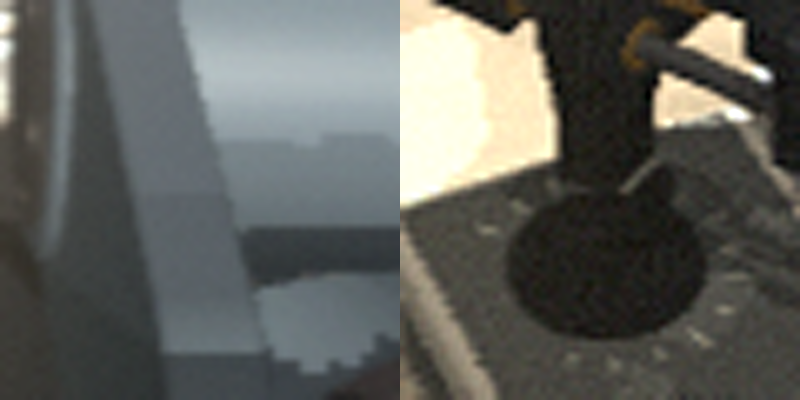

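The finger (around px (605,150) in the side crop) is just beside the bar, without contact yet. Creeping on.

Call:
move_arm(series="0 1 0 0 0 0;0 1.5 0 0 0 0;0 1.5 0 0 0 0")

```text
time: 8.47
position: [0.4696, 0.11, 0.0986]
tool_rot: [0.924, 0.382, 0.0, 0.0]
ft_force: [-0.7, -0.1, -1.1]
grip_width: 0.0004
grip_force: 0.0
```

Call:
move_arm(series="0 1 0 0 0 0;0 1.5 0 0 0 0;0 1.5 0 0 0 0")

```text
time: 8.72
position: [0.47, 0.1094, 0.0986]
tool_rot: [0.924, 0.382, -0.0, -0.001]
ft_force: [-1.0, 2.2, 1.6]
grip_width: 0.0004
grip_force: 1.4
```

Contact. Now rotate rigidly about the dial axis, one click (20°) per call.

Call:
move_arm(series="0.6 1 0 0 0 2.5;1.1 2 0 0 0 5;1.6 3 0 0 0 7.5;2 4 0 0 0 10;2.4 5 0 0 0 12.5;2.7 6.1 0 0 0 15;3 7.2 0 0 0 17.5;3.3 8.3 0 0 0 20")

```text
time: 9.38
position: [0.4784, 0.1056, 0.0985]
tool_rot: [0.977, 0.215, -0.0, -0.0]
ft_force: [-1.1, 2.9, 1.7]
grip_width: 0.0005
grip_force: 1.6
```

Run:
```python
from h import *
look(["dial_pointer","dial_axis"])
```

```text
side dial_pointer [0.4891 0.0937 0.0848] 0.57
side dial_axis [0.4647 0.0826 0.087 ] 0.68
side dial_axis [0.4028 0.3794 0.0027] 0.37
```

Call:
move_arm(series="0.6 1 0 0 0 2.5;1.1 2 0 0 0 5;1.6 3 0 0 0 7.5;2 4 0 0 0 10;2.4 5 0 0 0 12.5;2.7 6.1 0 0 0 15;3 7.2 0 0 0 17.5;3.3 8.3 0 0 0 20")

```text
time: 10.35
position: [0.4855, 0.0992, 0.0986]
tool_rot: [0.999, 0.042, 0.0, -0.0]
ft_force: [-0.5, 3.3, 0.5]
grip_width: 0.0007
grip_force: 1.7
```

Run:
```python
from h import *
look(["dial_pointer","dial_axis"])
o=robot.get_obs();print(o["moment"],o["ft_force"])
```

```text
top dial_axis [ 4.886e-01  3.144e-01 -1.000e-04] 0.54
side dial_pointer [0.4926 0.0849 0.0856] 0.87
side dial_axis [0.4637 0.0823 0.0855] 0.8
[ 0.35758263  0.02649547 -0.01890532] [-1.06614348  2.13969185  0.73248462]
```

Call:
move_arm(series="0.6 1 0 0 0 2.5;1.1 2 0 0 0 5;1.6 3 0 0 0 7.5;2 4 0 0 0 10;2.4 5 0 0 0 12.5;2.7 6.1 0 0 0 15;3 7.2 0 0 0 17.5;3.3 8.3 0 0 0 20")

```text
time: 11.32
position: [0.4894, 0.091, 0.0985]
tool_rot: [0.991, -0.131, 0.0, 0.0]
ft_force: [0.7, 2.3, 0.3]
grip_width: 0.0004
grip_force: 1.0
```

Run:
```python
from h import *
look(["dial_pointer","dial_axis"])
```

```text
top dial_axis [0.4635 0.0824 0.0802] 0.48
side dial_axis [0.4601 0.0833 0.0855] 0.8
```

Call:
move_arm(series="0.6 1 0 0 0 2.5;1.1 2 0 0 0 5;1.6 3 0 0 0 7.5;2 4 0 0 0 10;2.4 5 0 0 0 12.5;2.7 6.1 0 0 0 15;2.7 6.1 0 0 0 15;2.7 6.1 0 0 0 15")

```text
time: 12.28
position: [0.4902, 0.0846, 0.0986]
tool_rot: [0.966, -0.258, 0.0, 0.0]
ft_force: [0.5, 1.1, -0.2]
grip_width: 0.0003
grip_force: 0.0
```

Run:
```python
from h import *
look(["dial_pointer","dial_axis"])
```

```text
top dial_pointer [0.4915 0.3131 0.0008] 0.5
top dial_axis [0.4611 0.0853 0.0862] 0.66
side dial_pointer [0.4901 0.0671 0.0875] 0.68
side dial_axis [0.4631 0.0844 0.0869] 0.64
side dial_axis [0.4777 0.0097 0.0793] 0.19
```

Contact is released: the dial snapped on to about -33°, four clicks from 45°. Back off, lift, and go above the key.

Call:
move_arm(series="0 -5 0 0 0 0;0 -10 0 0 0 0;0 -10 -20 0 0 0;0 -10 -50 0 0 0;0 -10 -80 0 0 0;0 -10 -80 0 0 0")

```text
time: 13.08
position: [0.499, 0.0939, 0.1834]
tool_rot: [0.966, -0.259, 0.005, -0.001]
ft_force: [1.3, 0.7, 0.4]
grip_width: 0.0007
grip_force: 0.0
```

Run:
```python
from h import *
look(["start_key_top","dial_pointer","dial_axis"])
ims=[]
ctr=[.464,.0845,.087]
print(hw(-.082,-.049,.077,P))
for c in ("top","side"):
    p=robot.camera(c)
    u,v=np.int32(proj(p,ctr))-[30,30]
    im=cv2.resize(np.clip(p["img"][v:v+60,u:u+80,::-1]*1.4,0,255).astype(np.uint8),(400,300),interpolation=cv2.INTER_CUBIC)
    for a,col in((-15,(0,255,0)),(-35,(0,0,255)),(-55,(255,0,0))):
        a=np.radians(a); 
        cv2.circle(im,tuple(int(k) for k in (proj(p,np.array(ctr)+.027*np.array([np.cos(a),np.sin(a),0]))-[u,v]+.5)*5),2,col,-1)
    cv2.circle(im,tuple(int(k) for k in (proj(p,hw(-.082,-.049,.077,P))-[u,v]+.5)*5),2,(0,255,255),-1)
    ims.append(im)
cv2.imwrite("pics/g.png",np.hstack(ims))
```

```text
top start_key_top [0.4808 0.0084 0.0804] 0.46
top dial_pointer [0.4849 0.0666 0.0922] 0.85
top dial_axis [0.4609 0.0833 0.081 ] 0.75
side start_key_top [0.4805 0.0081 0.0795] 0.48
side dial_axis [0.4614 0.0841 0.0894] 0.78
side dial_axis [0.4862 0.0693 0.081 ] 0.48
[np.float64(0.4814769832647275), np.float64(0.009368560954360408), 0.077]
```

View pics/g.png

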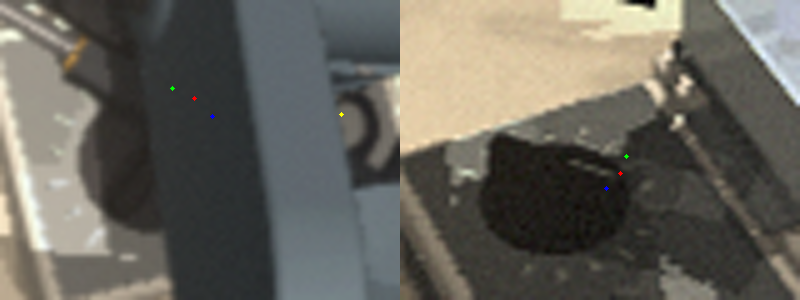

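The white line ends at px (618,175), on the -35° mark, so four clicks it is. Now the key, at (0.481, 0.009).

Run:
```python
from h import *
go(.481,.0088,.087)
```

```text
shift [30.6 80.1 68.7] turn None F [0.2 0.3 0.7] t 13.5833
```

Call:
move_arm(series="15 40 0 0 0 0;30.5 80 0 0 0 0;30.5 80 30 0 0 0;30.5 80 55 0 0 0;30.5 80 68.5 0 0 0;30.5 80 68.5 0 0 0")

```text
time: 14.08
position: [0.4795, 0.0087, 0.1073]
tool_rot: [0.966, -0.26, -0.003, 0.0]
ft_force: [0.3, 0.9, 0.4]
grip_width: 0.0007
grip_force: 0.0
```

Call:
move_arm(series="0 0 3 0 0 0;0 0 6 0 0 0;0 0 8 0 0 0;0 0 10 0 0 0;0 0 12 0 0 0;0 0 13 0 0 0;0 0 13 0 0 0")

```text
time: 14.67
position: [0.4821, 0.009, 0.0975]
tool_rot: [0.966, -0.259, 0.001, -0.0]
ft_force: [0.1, 0.9, 3.4]
grip_width: 0.0007
grip_force: 1.3
```

Run:
```python
from h import *
go(.481,.0088,.072)
```

```text
shift [-0.9  0.7  3.4] turn None F [0.1 0.9 3.4] t 14.6667
```

Part way down with 3.4 N; press to the stop.

Call:
move_arm(series="0 0 1.5 0 0 0;0 0 3 0 0 0;0 0 4 0 0 0;0 0 5 0 0 0;0 0 5 0 0 0;0 0 5 0 0 0")

```text
time: 15.17
position: [0.4822, 0.009, 0.0941]
tool_rot: [0.966, -0.259, 0.001, -0.0]
ft_force: [-1.9, 2.0, 20.2]
grip_width: 0.0005
grip_force: 10.3
```

Bottomed at tip height 72 mm with 20 N. Release straight up and withdraw.

Call:
move_arm(series="0 0 -5 0 0 0;0 0 -15 0 0 0;0 0 -40 0 0 0;0 0 -70 0 0 0;0 0 -100 0 0 0;0 40 -100 0 0 0;0 80 -100 0 0 0;0 110 -100 0 0 0")

```text
time: 15.83
position: [0.4252, -0.0874, 0.1924]
tool_rot: [0.966, -0.258, 0.0, 0.0]
ft_force: [0.9, -0.3, 0.6]
grip_width: 0.0003
grip_force: 0.0
```

Call:
move_arm(series="0 40 0 0 0 0;0 80 0 0 0 0;0 100 0 0 0 0;0 100 0 0 0 0")

```text
time: 16.17
position: [0.3749, -0.1759, 0.1919]
tool_rot: [0.965, -0.262, -0.0, 0.001]
ft_force: [0.1, 0.0, 1.0]
grip_width: 0.0003
grip_force: 0.0
```

Run:
```python
from h import *
look(["start_key_top","dial_pointer","dial_axis","hood_lip","dropper_bottle"])
ims=[]
for c,(u,v) in (("top",(265,80)),("side",(205,130))):
    p=robot.camera(c)
    ims.append(cv2.resize(p["img"][v:v+170,u:u+180,::-1],(400,378),interpolation=cv2.INTER_CUBIC))
cv2.imwrite("pics/h.png",np.hstack(ims))
```

```text
top start_key_top [0.4822 0.0082 0.0767] 0.4
top dial_pointer [0.4837 0.0706 0.0905] 0.74
top dial_axis [0.4609 0.0846 0.0821] 0.74
top dial_axis [ 0.5502  0.0774 -0.0009] 0.67
top hood_lip [0.5316 0.0775 0.077 ] 0.93
top dropper_bottle [ 0.4913  0.3138 -0.0008] 0.79
side start_key_top [0.4788 0.0093 0.0775] 0.64
side start_key_top [0.5318 0.0743 0.0783] 0.52
side hood_lip [0.5321 0.0753 0.0782] 0.75
side dropper_bottle [0.4926 0.3174 0.0032] 0.55
```

View pics/h.png

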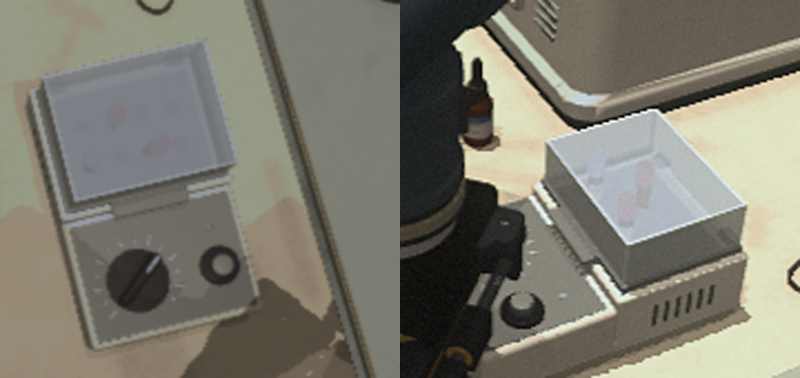

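The hood is shut over the three tubes, the dial's white line at px (152,263) is 80° clockwise of its start, and the key at (220,264) is up. The bystander bottle has not moved. Handing in.

```bash
python3 -c "
from rig import robot
print(robot.hand_in())"
```

```text
the job is handed in; nothing more can be done
None
```

I shut the hood, turned the dial four clicks clockwise, pressed the start key fully and let it come back up, and handed the job in at about 16 s; the verdict was not shown to me.

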